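Feel along the ridge of a plaster master

TASK

Check the plaster master for chips: touch the fingertips to the blue raised line at the yellow dot and run them lightly along the whole line to the red dot without lifting off on the way, then lift away and leave everything clear. Touch so gently that the sprung pan beneath is never pushed down to its stop, stay on the line, and do not pick up the plaster slab or disturb the small plugs on it or the things around it.

Things in the scene. Friction and masses are not known exactly. Their poses are not given: they have to be found in the camera images.
- plaque: loose white plaster master, a flat slab 232 x 152 x 22 mm, 0.7 to 0.9 kg, lying in the sprung pan; origin at the centre of its underside, x along its length from the yellow dot to the red dot, z up; its flat top is at z = 22 mm. It is only touched, never lifted
- ridge: rounded blue raised line, fixed on the plaque's top, about 10 mm wide at its foot and 4 mm high along its whole length; a smooth S, in the plaque's frame y = 30 mm x sin(2 pi x / 170 mm) for x from -85 to +85 mm. This body's origin is on the plaque's flat top, at its centre; axes as the plaque's. Narrow: trace it with the fingers shut (open ones straddle it)
- pan (a joint): how far the aluminium pan (250 x 170 mm, with a low rim round the plaque) has sunk on its springs, in m: 0 untouched, stops hard at 0.014. It goes straight down without tilting, starting at a push of about 2 to 3.5 N and sinking 2 mm for each further newton; it rises again by itself
- stand: grey block under the pan, 240 x 160 x 34 mm, fixed to the table; origin at the centre of its underside, x and y as the plaque's, z up. With the pan up, the pan's inner floor is 58 mm, the plaque's top 80 mm and the ridge's crest 84 mm above the table
- mark0 (a point): point 0 of 0 to 6 on the crest of the blue ridge, evenly spaced along the plaque's length, 0 mm from the yellow end; centre of the yellow dot (28 mm across, where the ridge starts)
- mark1 (a point): point 1 of 0 to 6 on the crest of the blue ridge, evenly spaced along the plaque's length, 28 mm from the yellow end
- mark2 (a point): point 2 of 0 to 6 on the crest of the blue ridge, evenly spaced along the plaque's length, 57 mm from the yellow end
- mark3 (a point): point 3 of 0 to 6 on the crest of the blue ridge, evenly spaced along the plaque's length, 85 mm from the yellow end
- mark4 (a point): point 4 of 0 to 6 on the crest of the blue ridge, evenly spaced along the plaque's length, 113 mm from the yellow end
- mark5 (a point): point 5 of 0 to 6 on the crest of the blue ridge, evenly spaced along the plaque's length, 142 mm from the yellow end
- mark6 (a point): point 6 of 0 to 6 on the crest of the blue ridge, evenly spaced along the plaque's length, 170 mm from the yellow end; centre of the red dot (28 mm across, where the ridge ends)
- plug0: small loose plaster plug, 26 mm across, 30 mm tall, standing on the plaque about -48 mm along its x and 42 mm along its y, beside the ridge; origin under its centre
- plug1: small loose plaster plug, 26 mm across, 30 mm tall, standing on the plaque about 48 mm along its x and -42 mm along its y, beside the ridge; origin under its centre
- slip_jar: amber jar, 64 mm across, 100 mm tall, bystander; origin under its centre
- bowl: terracotta bowl, 110 mm across, 50 mm tall, bystander; origin under its centre
- mug: white mug, 76 mm across, 90 mm tall, bystander; origin under its centre
- brush: brush lying on the table on the right, bystander; origin under its middle
- cup_model: turned plaster cup model, 72 mm across, 85 mm tall, bystander; origin under its centre

How it is judged:
By the outcome, as a careful person would: the job done as asked, in the order asked, and still so for the second after the job is handed in, with the robot touching nothing.
It also fails if it takes over 48 s, if anything falls off the work surface, if the arm or the gripper's body presses on something with over 40 N, if the wrist force passes 120 N, or if a joint passes its speed limit or range.

ROBOT

A 6-joint arm with a two-finger parallel gripper is mounted at the origin on the work surface. World frame = base frame: x ahead of the robot, y to its left, z up, the work surface at z = 0. Lengths are in mm, angles in rad, forces in N, time in s.
With the tool pointing down it reaches from about 300 to 750 mm from the base axis. Payload 8.5 kg.
Tool frame: the origin (TCP) lies on the centre line of the jaws, within the pads' length; the fingertips stand 11 mm ahead of it and the grasp point (between the pads) lies 8 mm behind it (r.finger_overhang is the distance from the TCP to the fingertips, in mm); z points along the fingers, y is the line along which they close (so a half turn about z gives the same grasp; the last joint's range is limited). The gripper opens to 85 mm and grips with 20 to 120 N. Pads are 22 mm wide; open, the fingers measure 114 mm over their backs; the gripper's body (76 mm by 85 mm) begins 54 mm behind the grasp point. The pads swing forward as they close: fully open they stand 13 mm farther back than shut.
Start: joints at [0.969, 0.381, 1.297, -0, 1.464, -0.215], TCP at [207.465, 509.351, 242.322] pointing down, gripper open.
Joint ranges: [-3.11, 3.11], [-0.89, 2.33], [0.22, 2.48], [-1.42, 4.56], [0.17, 2.85], [-2.88, 2.88]. Speed limits (rad/s): [2.39, 2.39, 3.14, 3.14, 3.14, 3.14].

INTERFACE

Orientations are given as a rotation vector (axis times angle).
In Python, from cell import r gives the robot as it stands.
- The arm moves only by the shell command python3 -m pendant 'ROWS'. ROWS is JSON, a list of rows, each an object with "twist": the turn, a rotation vector about the tool's x, y, z as a fraction of full scale, a list of three; "linear": the shift along the tool's x, y, z as a fraction of full scale, a list of three; "hand": the closure, from -1 (fully open) to 1 (shut). A call has 1 to 20 rows; each row is the pose to reach, as a shift and turn from the pose commanded when the call began, along the tool's axes at that moment, turning the shorter way round; what a row does not reach only later rows make up. Full scale, the value 1, is 0.5 m for a shift and 180 degrees for a turn. A row lasts 1/12 s, in which the tool goes at most 41.7 mm and 7.16 degrees, less where a joint would pass 70% of its speed; a pose out of reach is approached as far as the arm can. A call with a number of a shift or a turn outside -1 to 1 is refused whole. A call with a gripper value outside its range is refused whole. The fingers move at their own pace and stop on an object; the grip force is fixed at half the most. Time passes only in rows, so rows that repeat a pose let the fingers close. It gives the time, the measured TCP pose, the force, the opening and the grip force at its end, in the units of the state.
- r.observe(): the state, without advancing time (a new reading comes with each control period).
- r.get_image(name): name is "scene" or "top" or "wrist"; returns a dict with "image" (480x640x3 uint8, blue, green, red), "z_map" (480x640 float32, mm along the optical axis (not along the pixel's ray), 0 where there is no reading), "vfov" (degrees; the focal length in pixels is half the picture's height over the tangent of half this angle, whatever the lens; pixels are square), "cx", "cy" (the principal point, pixels), "cam_to_world" (4x4, takes a point from camera to world coordinates). Camera axes: x right, y down, z forward; pixel columns grow to the right and rows downward; lengths in mm; the calibration is good to about 2 mm. A picture is of the moment at which its call begins.
- r.hand_in(): hands the job in; it is judged then, once.
The state is a dict: "t": time; "joints": joint angles; "dq": joint speeds; "tau": joint torques, N m; "tcp_pos": TCP position; "orientation": TCP orientation; "wrist_force": force on the tool from outside, world axes, zero at the start; "torque": the same for the moment, N m; "finger_gap": finger opening in mm; "gripper_force": force on a finger pad.
Only numpy, scipy, OpenCV 4.12 (cv2) and the standard library are available. Lean on these libraries where they do the work, as an engineer would, in place of code of your own. Each camera call takes 0.05 s, during which the arm holds its last target. There are 200 camera calls.

## Working session

There is one attempt and no reset: what is moved stays moved. The work goes in short steps, Python scripts to look and compute and a shell command to move; the robot and the scene stay as the last step left them, time stands still between calls to the robot, and variables do not carry over. Pictures are saved under pics/ and viewed, at most 10 in all, crops included, and the job is handed in when it is done.

```bash
mkdir -p pics; ls; python3 - <<'E'
from cell import r
import cv2,numpy as np
print(r.observe())
for n in("top","scene"):
    d=r.get_image(n);cv2.imwrite(f"pics/{n}0.png",d["image"]);np.savez(f"{n}0.npz",**d)
    print(n,d["vfov"],d["cx"],d["cy"],np.round(d["cam_to_world"],3).tolist())
E
```

```text
pics
{'t': 0.0, 'joints': array([ 9.68682828e-01,  3.81214583e-01,  1.29827682e+00,  6.35233752e-06,
        1.46359229e+00, -2.15256720e-01]), 'dq': array([-0.00100295,  0.00123077,  0.00189464, -0.00084705, -0.00049842,
        0.00063916]), 'tau': array([ 2.40371068e-03, -4.48463380e+01, -2.31281787e+01, -6.47265188e-05,
        4.74908113e-03, -2.42067290e-05]), 'tcp_pos': array([207.32016103, 509.12752632, 241.69637091]), 'orientation': array([-6.03776887e-01, -3.08241694e+00,  2.14487323e-03]), 'wrist_force': array([ 0.50320755,  0.07882614, -0.22097536]), 'torque': array([-0.03685321,  0.0052851 , -0.00093871]), 'gripper_force': 0.0, 'finger_gap': 85.22714349485857}
top 45.2877396543802 328.00621675546586 236.49383404301423 [[-0.03, -0.992, 0.125, 340.374], [-1.0, 0.031, 0.003, 15.968], [-0.007, -0.125, -0.992, 1311.518], [0.0, 0.0, 0.0, 1.0]]
scene 55.060242993133095 321.6598588242986 244.23926466673777 [[-0.359, 0.776, -0.518, 993.398], [0.933, 0.291, -0.211, 198.777], [-0.013, -0.559, -0.829, 889.25], [0.0, 0.0, 0.0, 1.0]]
```

View pics/top0.png

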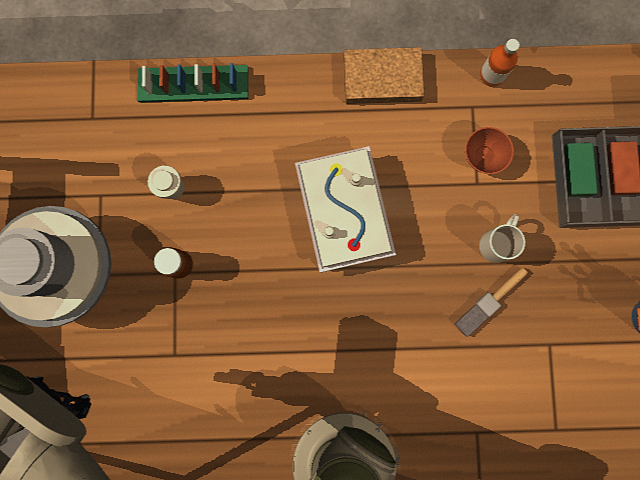

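View pics/scene0.png

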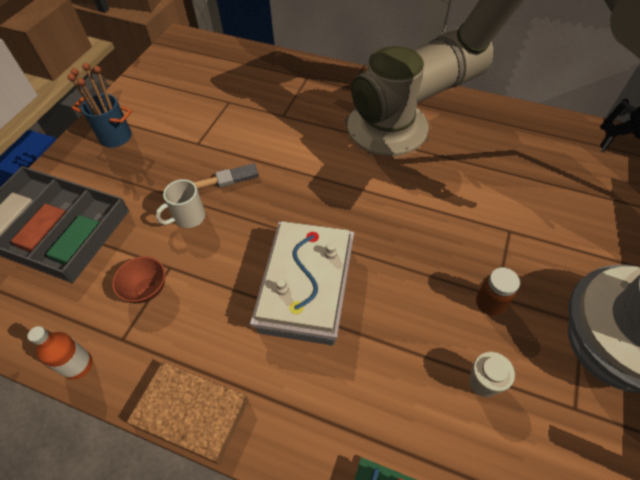

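The top view shows the slab with yellow dot near (336,169), red near (354,245), and plugs at (355,180) and (330,231). The scene view agrees, with yellow at (297,308) and red at (312,237). The way from the arm to the slab is clear.

```bash
cat > h.py <<'E'
import numpy as np,cv2
from scipy.optimize import least_squares
def rays(d,uv):
    uv=np.asarray(uv,float).reshape(-1,2);f=240/np.tan(np.radians(float(d["vfov"]))/2)
    c=np.c_[(uv[:,0]-d["cx"])/f,(uv[:,1]-d["cy"])/f,np.ones(len(uv))]
    M=np.asarray(d["cam_to_world"]);return M[:3,3],c@M[:3,:3].T
def onplane(d,uv,z):
    o,v=rays(d,uv);return o+v*((z-o[2])/v[:,2])[:,None]
def masks(d):
    h=cv2.cvtColor(d["image"],cv2.COLOR_BGR2HSV)
    R=lambda a,b:cv2.inRange(h,a,b)
    return dict(yellow=R((22,120,120),(35,255,255)),red=R((0,190,120),(4,255,255))|R((175,170,120),(180,255,255)),blue=R((95,90,50),(115,255,255)))
def measure(d,c=(580,-20),rad=140,wz=83.):
    m=masks(d);out={}
    for k,v in m.items():
        ys,xs=np.nonzero(v);P=onplane(d,np.c_[xs,ys],80 if k!="blue" else 82.5)
        P=P[np.hypot(P[:,0]-c[0],P[:,1]-c[1])<rad];out[k]=P
    return out
def pose(o):
    # plane pose from blue curve points: y=30 sin(2pi x/170) ; start from the dots
    Y=o["yellow"][:,:2].mean(0);R=o["red"][:,:2].mean(0)
    e=R-Y;c0=(Y+R)/2;a0=np.arctan2(e[1],e[0]);B=o["blue"][:,:2]
    def res(p):
        ca,sa=np.cos(p[2]),np.sin(p[2]);q=(B-p[:2])@np.array([[ca,-sa],[sa,ca]])
        w=2*np.pi/170
        return (q[:,1]-30*np.sin(w*q[:,0]))/np.sqrt(1+(30*w*np.cos(w*q[:,0]))**2)
    s=least_squares(res,[*c0,a0],loss="soft_l1",x_scale=[1,1,.01])
    return Y,R,np.hypot(*e),c0,a0,s.x,np.sqrt(np.mean(s.fun**2))
E
python3 - <<'E'
from h import *
for n in("top","scene"):
    d=dict(np.load(f"{n}0.npz"));o=measure(d);print(n,{k:len(v) for k,v in o.items()})
    for x in pose(o):print("  ",np.round(x,3))
E
```

```text
top {'yellow': 91, 'red': 80, 'blue': 307}
   [644.465  -2.911]
   [474.415 -33.813]
   172.836
   [559.44  -18.362]
   -2.962
   [558.863 -18.158  -2.945]
   2.134
scene {'yellow': 101, 'red': 36, 'blue': 165}
   [644.411  -1.532]
   [473.692 -31.105]
   173.262
   [559.051 -16.319]
   -2.97
   [560.551 -16.511  -2.95 ]
   1.108
```

```bash
python3 - <<'E'
import numpy as np
from scipy.spatial.transform import Rotation as Rn
R=Rn.from_rotvec([-6.03776887e-01, -3.08241694e+00,  2.14487323e-03]).as_matrix();print(R.round(4))
a=np.arctan2(R[1,0],R[0,0]);X=np.array([np.cos(a),np.sin(a),0]);Y=np.array([np.sin(a),-np.cos(a),0])
d=np.array([559.5,-17,270])-[207.465,509.351,242.322]
print(np.degrees(a),d@X/500,d@Y/500,-d[2]/500, -(np.degrees(-2.95-a)%360)/180)
E
```

```text
[[-9.261e-01  3.773e-01 -8.000e-04]
 [ 3.773e-01  9.261e-01 -1.200e-03]
 [ 3.000e-04 -1.500e-03 -1.000e+00]]
157.8346865476706 -1.0492022558910337 -0.7092747647683271 -0.055355999999999995 -0.18412646604853616
```

```bash
python3 -m pendant '[{"linear":[-0.6,-0.4,-0.055],"twist":[0,0,-0.184],"hand":1},{"linear":[-0.6,-0.4,-0.055],"twist":[0,0,-0.184],"hand":1},{"linear":[-0.6,-0.4,-0.055],"twist":[0,0,-0.184],"hand":1},{"linear":[-0.6,-0.4,-0.055],"twist":[0,0,-0.184],"hand":1},{"linear":[-0.6,-0.4,-0.055],"twist":[0,0,-0.184],"hand":1},{"linear":[-0.6,-0.4,-0.055],"twist":[0,0,-0.184],"hand":1},{"linear":[-0.6,-0.4,-0.055],"twist":[0,0,-0.184],"hand":1},{"linear":[-0.6,-0.4,-0.055],"twist":[0,0,-0.184],"hand":1},{"linear":[-0.6,-0.4,-0.055],"twist":[0,0,-0.184],"hand":1},{"linear":[-0.6,-0.4,-0.055],"twist":[0,0,-0.184],"hand":1},{"linear":[-0.6,-0.4,-0.055],"twist":[0,0,-0.184],"hand":1},{"linear":[-0.6,-0.4,-0.055],"twist":[0,0,-0.184],"hand":1}]'
cat > go.py <<'E'
import numpy as np
from scipy.spatial.transform import Rotation as Rn
from cell import r
def rel(p):
    s=r.observe();R=Rn.from_rotvec(s["orientation"]).as_matrix();a=np.arctan2(R[1,0],R[0,0])
    X=np.array([np.cos(a),np.sin(a),0]);Y=np.array([np.sin(a),-np.cos(a),0]);d=np.array(p)-s["tcp_pos"]
    print("yaw",a,"tilt",R[2,:2].round(4),"tcp",s["tcp_pos"].round(2),"F",s["wrist_force"].round(2),"gap",s["finger_gap"])
    print("lin",(np.array([d@X,d@Y,-d[2]])/500).round(4),"t",s["t"])
E
python3 -c "
from go import *
rel([559.5,-17,270])"
```

```text
t: 1.1
tcp_pos: [409.7, 210.9, 269.5]
orientation: [0.298, -3.127, -0.0]
wrist_force: [-0.9, -0.4, -0.6]
finger_gap: 0.2
gripper_force: 0.0
yaw -2.951706314127706 tilt [0.0009 0.0004] tcp [409.7  210.89 269.53] F [-0.87 -0.43 -0.61] gap 0.18085754532160134
lin [-0.2082 -0.5041 -0.0009] t 1.1
```

```bash
python3 -m pendant '[{"linear":[-0.208,-0.504,0],"twist":[0,0,0],"hand":1},{"linear":[-0.208,-0.504,0],"twist":[0,0,0],"hand":1},{"linear":[-0.208,-0.504,0],"twist":[0,0,0],"hand":1},{"linear":[-0.208,-0.504,0],"twist":[0,0,0],"hand":1},{"linear":[-0.208,-0.504,0],"twist":[0,0,0],"hand":1},{"linear":[-0.208,-0.504,0],"twist":[0,0,0],"hand":1},{"linear":[-0.208,-0.504,0],"twist":[0,0,0],"hand":1},{"linear":[-0.208,-0.504,0],"twist":[0,0,0],"hand":1},{"linear":[-0.208,-0.504,0],"twist":[0,0,0],"hand":1},{"linear":[-0.208,-0.504,0],"twist":[0,0,0],"hand":1},{"linear":[-0.208,-0.504,0],"twist":[0,0,0],"hand":1}]'
python3 - <<'E'
from go import *;from h import *
rel([559.5,-17,270])
d=r.get_image("wrist");cv2.imwrite("pics/w0.png",d["image"]);np.savez("w0.npz",**d)
print(d["vfov"],d["cam_to_world"].round(3).tolist())
o=measure(d);print({k:len(v) for k,v in o.items()})
for x in pose(o):print("  ",np.round(x,3))
E
```

```text
t: 2.02
tcp_pos: [559.3, -14.8, 270.0]
orientation: [-0.304, 3.127, 0.0]
wrist_force: [0.2, -0.1, 0.0]
finger_gap: -0.1
gripper_force: 0.0
yaw -2.9479520773604673 tilt [-0.      0.0003] tcp [559.31 -14.76 270.04] F [ 0.17 -0.14  0.02] gap -0.053202126888399856
lin [ 0.0005 -0.0045  0.0001] t 2.0167
58.97258949010853 [[-0.192, 0.928, 0.318, 477.406], [0.981, 0.182, 0.063, -32.309], [0.001, 0.325, -0.946, 401.838], [0.0, 0.0, 0.0, 1.0]]
{'yellow': 241, 'red': 788, 'blue': 2813}
   [637.987  -7.472]
   [474.572 -34.672]
   165.663
   [556.28  -21.072]
   -2.977
   [559.122 -19.36   -2.953]
   2.291
```

View pics/w0.png

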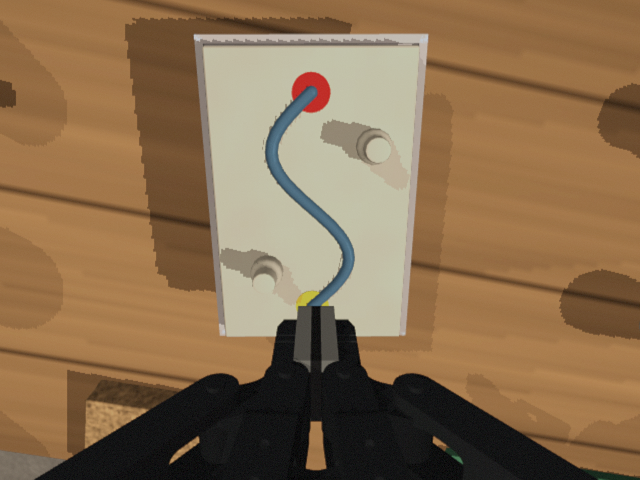

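The wrist view shows the whole S unobstructed from red (311,92) down to yellow, which is partly hidden by the shut fingertips at (316,306). I'll check the wrist calibration against the known tip position.

```bash
python3 - <<'E'
from h import *
d=dict(np.load("w0.npz"));M=d["cam_to_world"];f=240/np.tan(np.radians(float(d["vfov"]))/2)
def proj(p):
    c=np.linalg.inv(M)@[*p,1];return (c[:2]/c[2]*f+[float(d["cx"]),float(d["cy"])]).round(1)
t=np.array([559.31,-14.76,259.04]);X=np.array([np.cos(-2.948),np.sin(-2.948),0]);Y=np.array([X[1],-X[0],0])
print(proj(t),[proj(t+11*s*X) for s in(-1,1)],proj(t+10*Y))
o=measure(d);
for x0 in[(559.1,-19.4,-2.953),(559.4,-18,-2.949)]:
  ca,sa=np.cos(x0[2]),np.sin(x0[2])
  q=(o["blue"][:,:2]-x0[:2])@np.array([[ca,-sa],[sa,ca]]);w=2*np.pi/170
  e=(q[:,1]-30*np.sin(w*q[:,0]))/np.sqrt(1+(30*w*np.cos(w*q[:,0]))**2)
  print([ (lo,round(np.median(e[(q[:,0]>=lo)&(q[:,0]<lo+17)]),2)) for lo in range(-85,85,17)],np.percentile(e,[2,50,98]).round(1), q[:,0].min(),q[:,0].max())
# depth check of plaque top
z=d["z_map"];
for uv in[(240,100),(390,220),(240,320)]:
    _,v=rays(d,uv);print((M[:3,3]+v[0]*z[uv[1],uv[0]]).round(1))
E
```

```text
[319.1 326.3] [array([319., 351.]), array([319.2, 300.4])] [345.2 326.3]
[(-85, np.float64(-0.14)), (-68, np.float64(0.26)), (-51, np.float64(0.06)), (-34, np.float64(-0.02)), (-17, np.float64(0.0)), (0, np.float64(0.02)), (17, np.float64(0.0)), (34, np.float64(-0.05)), (51, np.float64(-0.36)), (68, np.float64(-0.2))] [-3.9 -0.   3.7] -84.36199312586204 87.77190159817589
[(-85, np.float64(1.37)), (-68, np.float64(1.82)), (-51, np.float64(1.55)), (-34, np.float64(0.93)), (-17, np.float64(0.54)), (0, np.float64(0.45)), (17, np.float64(0.74)), (34, np.float64(1.11)), (51, np.float64(0.91)), (68, np.float64(0.92))] [-3.1  1.   4.9] -83.79520099319342 88.32933913505782
[491.4 -84.7  80.3]
[557.7  43.4  80.6]
[669.  -60.4  80. ]
```

```bash
python3 -c "
from go import *
rel([642.6,-2.2,107])"
```

```text
yaw -2.9481187057683553 tilt [-0.0002  0.0001] tcp [559.35 -14.98 270.11] F [ 0.53 -0.01 -0.5 ] gap 0.04467774882722521
lin [-0.1683 -0.0069  0.3262] t 2.0667
```

```bash
python3 -m pendant '[{"linear":[-0.08,-0.004,0],"twist":[0,0,0],"hand":1},{"linear":[-0.168,-0.007,0],"twist":[0,0,0],"hand":1},{"linear":[-0.168,-0.007,0.08],"twist":[0,0,0],"hand":1},{"linear":[-0.168,-0.007,0.16],"twist":[0,0,0],"hand":1},{"linear":[-0.168,-0.007,0.23],"twist":[0,0,0],"hand":1},{"linear":[-0.168,-0.007,0.28],"twist":[0,0,0],"hand":1},{"linear":[-0.168,-0.007,0.31],"twist":[0,0,0],"hand":1},{"linear":[-0.168,-0.007,0.326],"twist":[0,0,0],"hand":1},{"linear":[-0.168,-0.007,0.326],"twist":[0,0,0],"hand":1},{"linear":[-0.168,-0.007,0.326],"twist":[0,0,0],"hand":1},{"linear":[-0.168,-0.007,0.326],"twist":[0,0,0],"hand":1}]'
python3 - <<'E'
from go import *;from h import *
rel([642.6,-2.2,95])
d=r.get_image("wrist");cv2.imwrite("pics/w1.png",d["image"]);np.savez("w1.npz",**d)
o=measure(d);print({k:len(v) for k,v in o.items()})
for x in pose(o):print("  ",np.round(x,3))
E
```

```text
t: 2.98
tcp_pos: [643.6, -3.9, 108.5]
orientation: [-0.3, 3.125, -0.001]
wrist_force: [0.0, 0.2, 0.1]
finger_gap: 0.4
gripper_force: 0.0
yaw -2.949881437613578 tilt [-0.0026 -0.001 ] tcp [643.61  -3.91 108.5 ] F [0.01 0.22 0.13] gap 0.36000118367382306
lin [0.0013 0.0037 0.027 ] t 2.9833
{'yellow': 1304, 'red': 0, 'blue': 9470}h.py:21: RuntimeWarning: Mean of empty slice.
  Y=o["yellow"][:,:2].mean(0);R=o["red"][:,:2].mean(0)
  ret = um.true_divide(
Traceback (most recent call last):
  File "h.py", line 27, in pose
    s=least_squares(res,[*c0,a0],loss="soft_l1",x_scale=[1,1,.01])
ValueError: Initial guess is outside of provided bounds
```

View pics/w1.png

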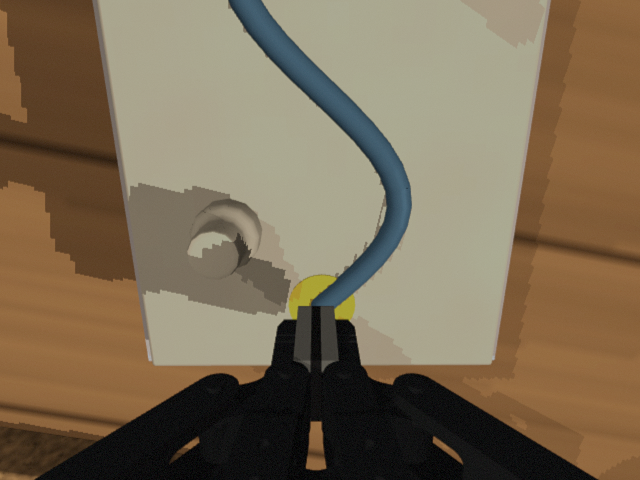

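This shows the fingertips hovering right at the yellow dot, with the tip at (316,306) and the dot centred near (322,300). The S starts beneath the tips. I'll let the arm settle and refit with the closer picture.

```bash
python3 -m pendant '[{"linear":[0,0,0],"twist":[0,0,0],"hand":1},{"linear":[0,0,0],"twist":[0,0,0],"hand":1},{"linear":[0,0,0],"twist":[0,0,0],"hand":1}]'
python3 - <<'E'
from go import *;from h import *
rel([642.6,-2.2,95])
a=np.radians(157.8347);p=np.array([207.465,509.351,242.322])
for l,da in(([-.6,-.4,-.055],.184*np.pi),([-.208,-.504,0],0),([-.168,-.007,.326],0)):
    X=np.array([np.cos(a),np.sin(a),0]);Y=np.array([X[1],-X[0],0]);p=p+500*(l[0]*X+l[1]*Y+l[2]*np.array([0,0,-1]));a+=da
print("cmd",p.round(2),a-2*np.pi)
def fit(d,nm):
    o=measure(d);B=o["blue"][:,:2];w=2*np.pi/170
    def res(p):
        ca,sa=np.cos(p[2]),np.sin(p[2]);q=(B-p[:2])@np.array([[ca,-sa],[sa,ca]])
        return (q[:,1]-30*np.sin(w*q[:,0]))/np.sqrt(1+(30*w*np.cos(w*q[:,0]))**2)
    s=least_squares(res,[559,-18,-2.95],loss="soft_l1",x_scale=[1,1,.01])
    print(nm,s.x.round(3),"mark0",(s.x[:2]-85*np.array([np.cos(s.x[2]),np.sin(s.x[2])])).round(2),np.sqrt(np.mean(s.fun**2)).round(2))
    Z=o["yellow"][:,:2]
    if len(Z)>1000:
        (c,rad)=cv2.minEnclosingCircle(Z.astype(np.float32));print("dot",c,rad)
fit(dict(np.load("w1.npz")),"old")
fit(r.get_image("wrist"),"new")
E
```

```text
t: 3.28
tcp_pos: [643.1, -4.2, 107.3]
orientation: [-0.3, 3.126, -0.0]
wrist_force: [0.9, -0.4, -0.2]
finger_gap: 0.1
gripper_force: 0.0
yaw -2.950416871701785 tilt [-0.0007 -0.0003] tcp [643.12  -4.21 107.33] F [ 0.86 -0.35 -0.24] gap 0.06825667519003135
lin [0.0003 0.0042 0.0247] t 3.2833
cmd [642.97  -4.17 106.82] -2.9503970700215705
old [559.206 -20.213  -2.942] mark0 [642.51  -3.34] 2.54
dot (643.4922485351562, -2.8215150833129883) 13.99466323852539
new [559.218 -20.194  -2.943] mark0 [642.54  -3.39] 2.55
dot (643.4827880859375, -2.8013970851898193) 14.007802963256836
```

```bash
python3 -m pendant '[{"linear":[0,0.0038,0.006],"twist":[0,0,0],"hand":1},{"linear":[0,0.0038,0.012],"twist":[0,0,0],"hand":1},{"linear":[0,0.0038,0.016],"twist":[0,0,0],"hand":1},{"linear":[0,0.0038,0.019],"twist":[0,0,0],"hand":1},{"linear":[0,0.0038,0.021],"twist":[0,0,0],"hand":1},{"linear":[0,0.0038,0.023],"twist":[0,0,0],"hand":1},{"linear":[0,0.0038,0.025],"twist":[0,0,0],"hand":1},{"linear":[0,0.0038,0.027],"twist":[0,0,0],"hand":1},{"linear":[0,0.0038,0.028],"twist":[0,0,0],"hand":1},{"linear":[0,0.0038,0.028],"twist":[0,0,0],"hand":1},{"linear":[0,0.0038,0.028],"twist":[0,0,0],"hand":1}]'
python3 -c "
from go import *
rel([642.7,-2.3,92.5])"
```

```text
t: 4.25
tcp_pos: [642.7, -2.3, 93.0]
orientation: [-0.3, 3.127, -0.0]
wrist_force: [-0.3, -0.2, 2.7]
finger_gap: 0.1
gripper_force: 1.5
yaw -2.9503208509856664 tilt [-0.0002 -0.0001] tcp [642.69  -2.3   93.04] F [-0.26 -0.16  2.73] gap 0.07959006119446004
lin [-0.     -0.      0.0011] t 4.25
```

```bash
python3 - <<'E'
import numpy as np
d=.0034
f=lambda x:np.array([x,30*np.sin(2*np.pi*x/170)])
for x in np.arange(-85+4.25,.1,4.25):
    u,v=f(x)-f(-85);print(x,round((u-v*d)/500,4),round(-(u*d+v)/500,4))
E
```

```text
-80.75 0.0085 0.0094
-76.5 0.0171 0.0185
-72.25 0.0256 0.0272
-68.0 0.0341 0.0352
-63.75 0.0426 0.0423
-59.5 0.0512 0.0484
-55.25 0.0597 0.0533
-51.0 0.0682 0.0568
-46.75 0.0767 0.059
-42.5 0.0852 0.0597
-38.25 0.0937 0.0589
-34.0 0.1022 0.0567
-29.75 0.1107 0.0531
-25.5 0.1192 0.0481
-21.25 0.1276 0.042
-17.0 0.1361 0.0348
-12.75 0.1446 0.0267
-8.5 0.1531 0.018
-4.25 0.1615 0.0088
0.0 0.17 -0.0006
```

```bash
python3 -m pendant '[{"linear":[0,0,0.002],"twist":[0,0,0],"hand":1},{"linear":[0,0,0.004],"twist":[0,0,0],"hand":1},{"linear":[0.004,0.0045,0.004],"twist":[0,0,0],"hand":1},{"linear":[0.0085,0.0094,0.004],"twist":[0,0,0],"hand":1},{"linear":[0.0171,0.0185,0.004],"twist":[0,0,0],"hand":1},{"linear":[0.0256,0.0272,0.004],"twist":[0,0,0],"hand":1},{"linear":[0.0341,0.0352,0.004],"twist":[0,0,0],"hand":1},{"linear":[0.0426,0.0423,0.004],"twist":[0,0,0],"hand":1},{"linear":[0.0512,0.0484,0.004],"twist":[0,0,0],"hand":1},{"linear":[0.0597,0.0533,0.004],"twist":[0,0,0],"hand":1},{"linear":[0.0682,0.0568,0.004],"twist":[0,0,0],"hand":1},{"linear":[0.0767,0.059,0.004],"twist":[0,0,0],"hand":1},{"linear":[0.0852,0.0597,0.004],"twist":[0,0,0],"hand":1},{"linear":[0.0852,0.0597,0.004],"twist":[0,0,0],"hand":1}]'
python3 - <<'E'
from go import *;from h import *
c=np.cos(-2.947);s=np.sin(-2.947);u,v=-42.5,-30
rel([559.3+c*u-s*v,-18.7+s*u+c*v,90.5])
d=r.get_image("wrist");cv2.imwrite("pics/w2.png",d["image"])
E
```

```text
t: 5.42
tcp_pos: [594.1, 19.1, 90.8]
orientation: [0.3, -3.126, -0.001]
wrist_force: [-0.6, 0.7, 4.9]
finger_gap: -0.1
gripper_force: 2.1
yaw -2.9503491704014415 tilt [0.0012 0.0007] tcp [594.12  19.11  90.77] F [-0.59  0.68  4.92] gap -0.10950676193261592
lin [-0.0021 -0.0007  0.0005] t 5.4167
```

View pics/w2.png

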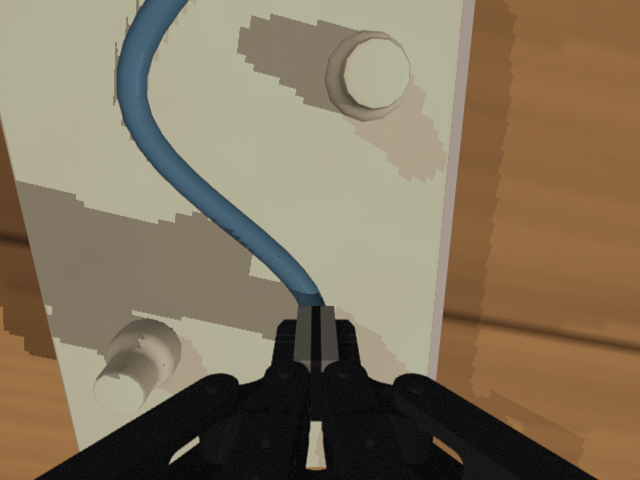

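The ridge runs in under the fingertips at about (312,300), so the tips are on the line. Next I'll check whether the slab has dragged.

```bash
python3 - <<'E'
from go import *;from h import *
d=r.get_image("wrist");m=masks(d)["blue"]
ys,xs=np.nonzero(m);P=onplane(d,np.c_[xs,ys],78.3)[:,:2];B=P[np.hypot(P[:,0]-560,P[:,1]+18)<110];w=2*np.pi/170
def res(p):
    ca,sa=np.cos(p[2]),np.sin(p[2]);q=(B-p[:2])@np.array([[ca,-sa],[sa,ca]])
    return (q[:,1]-30*np.sin(w*q[:,0]))/np.sqrt(1+(30*w*np.cos(w*q[:,0]))**2)
s=least_squares(res,[559,-18,-2.95],loss="soft_l1",x_scale=[1,1,.01]);print(s.x,np.sqrt(np.mean(s.fun**2)))
dd=.0034
f=lambda x:np.array([x,30*np.sin(2*np.pi*x/170)])
for x in np.arange(-42.5+5.3125,85.1,5.3125):
    u,v=f(x)-f(-42.5);print(x,round((u-v*dd)/500,4),round(-(u*dd+v)/500,4))
E
```

```text
[559.80515265 -18.19892338  -2.94591053] 2.5851581838322133
-37.1875 0.0106 -0.0012
-31.875 0.0212 -0.0046
-26.5625 0.0318 -0.0102
-21.25 0.0424 -0.0177
-15.9375 0.053 -0.0268
-10.625 0.0636 -0.0373
-5.3125 0.0742 -0.0485
0.0 0.0848 -0.0603
5.3125 0.0954 -0.072
10.625 0.106 -0.0833
15.9375 0.1166 -0.0937
21.25 0.1272 -0.1029
26.5625 0.1378 -0.1104
31.875 0.1484 -0.1159
37.1875 0.159 -0.1194
42.5 0.1696 -0.1206
47.8125 0.1802 -0.1195
53.125 0.1909 -0.1161
58.4375 0.2015 -0.1106
63.75 0.2122 -0.1031
69.0625 0.2228 -0.0941
74.375 0.2335 -0.0838
79.6875 0.2441 -0.0725
85.0 0.2548 -0.0609
```

```bash
python3 -m pendant '[{"linear":[0.0053,-0.0003,0],"twist":[0,0,0],"hand":1},{"linear":[0.0106,-0.0012,0],"twist":[0,0,0],"hand":1},{"linear":[0.0212,-0.0046,0],"twist":[0,0,0],"hand":1},{"linear":[0.0318,-0.0102,0],"twist":[0,0,0],"hand":1},{"linear":[0.0424,-0.0177,0],"twist":[0,0,0],"hand":1},{"linear":[0.053,-0.0268,0],"twist":[0,0,0],"hand":1},{"linear":[0.0636,-0.0373,0],"twist":[0,0,0],"hand":1},{"linear":[0.0742,-0.0485,0],"twist":[0,0,0],"hand":1},{"linear":[0.0848,-0.0603,0],"twist":[0,0,0],"hand":1},{"linear":[0.0954,-0.072,0],"twist":[0,0,0],"hand":1},{"linear":[0.106,-0.0833,0],"twist":[0,0,0],"hand":1},{"linear":[0.1166,-0.0937,0],"twist":[0,0,0],"hand":1},{"linear":[0.1272,-0.1029,0],"twist":[0,0,0],"hand":1},{"linear":[0.1378,-0.1104,0],"twist":[0,0,0],"hand":1},{"linear":[0.1484,-0.1159,0],"twist":[0,0,0],"hand":1},{"linear":[0.159,-0.1194,0],"twist":[0,0,0],"hand":1},{"linear":[0.1696,-0.1206,0],"twist":[0,0,0],"hand":1},{"linear":[0.1696,-0.1206,0],"twist":[0,0,0],"hand":1}]'
python3 - <<'E'
from go import *;from h import *
c=np.cos(-2.947);s=np.sin(-2.947);u,v=42.5,30
rel([559.3+c*u-s*v,-18.7+s*u+c*v,90.5])
d=r.get_image("wrist");cv2.imwrite("pics/w3.png",d["image"])
d=r.get_image("top");o=measure(d)
print([x.round(2) for x in (o["red"].mean(0),o["yellow"].mean(0))])
E
```

```text
t: 7.02
tcp_pos: [522.3, -56.9, 90.8]
orientation: [0.3, -3.126, 0.001]
wrist_force: [-1.8, -3.4, 4.5]
finger_gap: -0.3
gripper_force: 2.1
yaw -2.950470105516365 tilt [ 0.0011 -0.0005] tcp [522.34 -56.91  90.85] F [-1.77 -3.4   4.53] gap -0.3404819728750737
lin [-0.0023  0.0007  0.0007] t 7.0167
[array([nan, nan, nan]), array([643.8,  -2.9,  80. ])]<stdin>:6: RuntimeWarning: Mean of empty slice.
  ret = um.true_divide(
```

View pics/w3.png

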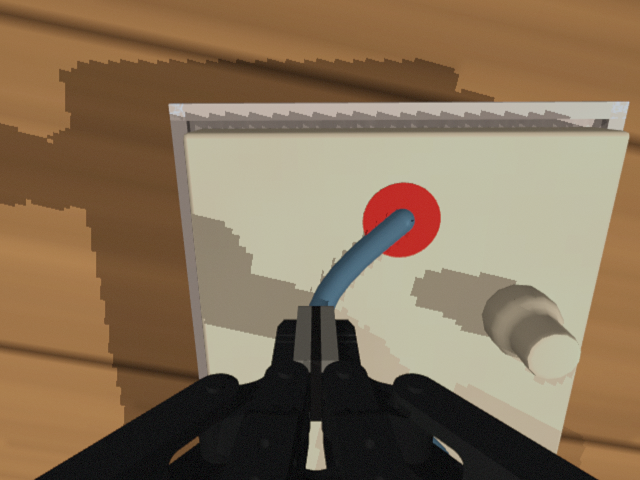

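The red dot is at (402,220), and the ridge leaves the tips at about (322,306). The lateral force looks high, so I'll re-read it and refit before the last stretch.

```bash
python3 - <<'E'
from go import *;from h import *
rel([518,-57,90.5])
d=r.get_image("wrist");M=masks(d)
(c,rad)=cv2.minEnclosingCircle(onplane(d,np.argwhere(M["red"])[:,::-1],76.3)[:,:2].astype(np.float32));print("red",c,rad)
ys,xs=np.nonzero(M["blue"]);P=onplane(d,np.c_[xs,ys],78.3)[:,:2];B=P[np.hypot(P[:,0]-490,P[:,1]+45)<60];w=2*np.pi/170
def res(p,a=None):
    a=p[2];ca,sa=np.cos(a),np.sin(a);q=(B-p[:2])@np.array([[ca,-sa],[sa,ca]])
    return (q[:,1]-30*np.sin(w*q[:,0]))/np.sqrt(1+(30*w*np.cos(w*q[:,0]))**2)
s=least_squares(lambda p:np.r_[res(p),300*(p[2]+2.947)*10],[559,-18,-2.947],loss="soft_l1",x_scale=[1,1,.01])
X=np.array([np.cos(s.x[2]),np.sin(s.x[2])]);print(s.x,len(B),np.sqrt(np.mean(s.fun**2)),"mark6",s.x[:2]+85*X)
E
```

```text
yaw -2.9502373282721317 tilt [ 0.002  -0.0003] tcp [522.55 -56.73  90.72] F [-2.86 -3.33  4.71] gap 0.029133313296729205
lin [0.009  0.0012 0.0004] t 7.1167
red (476.431396484375, -35.88185501098633) 13.687373161315918
[560.70851669 -20.7764007   -2.9469646 ] 2900 2.489909381496357 mark6 [477.31334447 -37.21553843]
```

```bash
python3 -m pendant '[{"linear":[0.0053,0,0],"twist":[0,0,0],"hand":1},{"linear":[0.0106,0.0002,0],"twist":[0,0,0],"hand":1},{"linear":[0.016,0.0016,0],"twist":[0,0,0],"hand":1},{"linear":[0.0213,0.0035,0],"twist":[0,0,0],"hand":1},{"linear":[0.0266,0.006,0],"twist":[0,0,0],"hand":1},{"linear":[0.0319,0.009,0],"twist":[0,0,0],"hand":1},{"linear":[0.0372,0.0125,0],"twist":[0,0,0],"hand":1},{"linear":[0.0426,0.0165,0],"twist":[0,0,0],"hand":1},{"linear":[0.0479,0.0208,0],"twist":[0,0,0],"hand":1},{"linear":[0.0532,0.0255,0],"twist":[0,0,0],"hand":1},{"linear":[0.0585,0.0305,0],"twist":[0,0,0],"hand":1},{"linear":[0.0639,0.0358,0],"twist":[0,0,0],"hand":1},{"linear":[0.0692,0.0414,0],"twist":[0,0,0],"hand":1},{"linear":[0.0745,0.0471,0],"twist":[0,0,0],"hand":1},{"linear":[0.0798,0.0529,0],"twist":[0,0,0],"hand":1},{"linear":[0.0845,0.0585,0],"twist":[0,0,0],"hand":1},{"linear":[0.0845,0.0585,0],"twist":[0,0,0],"hand":1},{"linear":[0.0845,0.0585,0],"twist":[0,0,0],"hand":1}]'
python3 - <<'E'
from go import *;from h import *
rel([476.3,-35.6,90.5])
d=r.get_image("wrist");cv2.imwrite("pics/w4.png",d["image"])
(c,rad)=cv2.minEnclosingCircle(onplane(d,np.argwhere(masks(d)["red"])[:,::-1],76.3)[:,:2].astype(np.float32));print("red",c,rad)
E
```

```text
t: 8.67
tcp_pos: [475.5, -35.2, 90.6]
orientation: [0.3, -3.125, -0.002]
wrist_force: [-1.1, 0.5, 3.6]
finger_gap: -0.2
gripper_force: 2.1
yaw -2.9501634201427946 tilt [0.0016 0.0013] tcp [475.53 -35.19  90.63] F [-1.12  0.48  3.58] gap -0.16624774196098613
lin [-0.0013 -0.0011  0.0003] t 8.6667
red (474.24505615234375, -36.16330337524414) 13.306224822998047
```

View pics/w4.png

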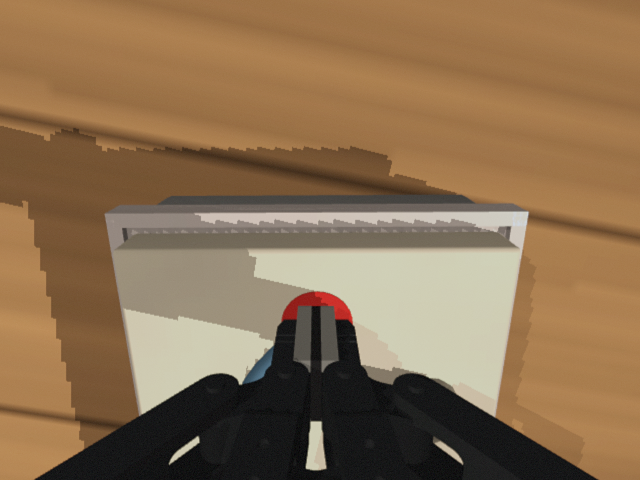

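The fingertips are on the red dot, which is centred at column 317 against 316 for the tips. They are still in contact at 3.6 N. I'll edge 1.5 mm farther onto the dot's centre, then lift straight up.

```bash
python3 -m pendant '[{"linear":[0.0015,0,0],"twist":[0,0,0],"hand":1},{"linear":[0.003,0,0],"twist":[0,0,0],"hand":1},{"linear":[0.003,0,0],"twist":[0,0,0],"hand":1},{"linear":[0.003,0,0],"twist":[0,0,0],"hand":1},{"linear":[0.003,0,-0.006],"twist":[0,0,0],"hand":1},{"linear":[0.003,0,-0.015],"twist":[0,0,0],"hand":1},{"linear":[0.003,0,-0.03],"twist":[0,0,0],"hand":1},{"linear":[0.003,0,-0.06],"twist":[0,0,0],"hand":1},{"linear":[0.003,0,-0.12],"twist":[0,0,0],"hand":1},{"linear":[0.003,0,-0.18],"twist":[0,0,0],"hand":1},{"linear":[0.003,0,-0.25],"twist":[0,0,0],"hand":1},{"linear":[0.003,0,-0.3],"twist":[0,0,0],"hand":1},{"linear":[0.003,0,-0.3],"twist":[0,0,0],"hand":1},{"linear":[0.003,0,-0.3],"twist":[0,0,0],"hand":1},{"linear":[0.003,0,-0.3],"twist":[0,0,0],"hand":1}]'
python3 - <<'E'
from go import *;from h import *
rel([476.3,-35.6,240])
d=r.get_image("scene");cv2.imwrite("pics/s1.png",d["image"])
E
```

```text
t: 9.97
tcp_pos: [474.2, -35.9, 240.2]
orientation: [0.3, -3.126, -0.001]
wrist_force: [-0.5, -0.4, -0.4]
finger_gap: -0.1
gripper_force: 0.0
yaw -2.9504684608867433 tilt [0.0016 0.0006] tcp [474.2  -35.92 240.16] F [-0.51 -0.39 -0.36] gap -0.10252631514405762
lin [-0.0043 -0.0002  0.0003] t 9.9667
```

View pics/s1.png

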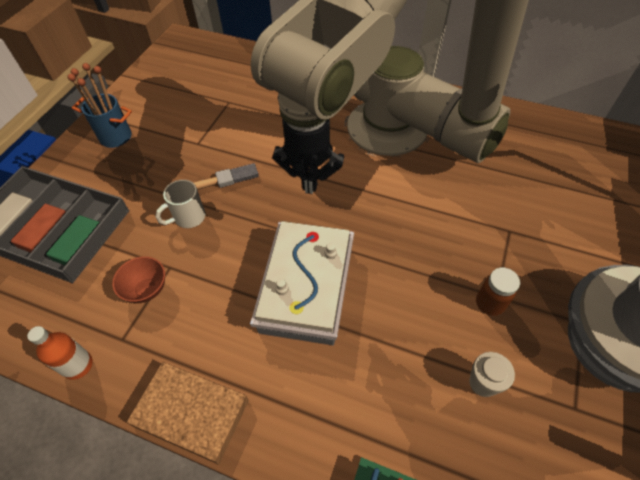

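The slab, both plugs and the bystanders are where they started: red is still at (312,237) and yellow at (297,308). The gripper is clear above the slab.

```bash
python3 -c "
from cell import r
print(r.hand_in())"
```

```text
the job is handed in; nothing more can be done
None
```

I traced the ridge from the yellow dot to the red dot in one go, with 2.7–4.9 N upward force at each stop and the pan down about 4 mm of its 14 mm. I then lifted clear, with the slab, plugs and surroundings looking undisturbed, and handed the job in at about 10 s; no verdict was shown.

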